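# Unpile the specimen boxes and put the capsule under the dust cover

## Task

Take the pile of specimen boxes apart: lift the hinged clear cover of the viewing stand well open, set the round capsule inside the black ring on the stand, and close the cover fully down over it; set the short box flat in the short wooden tray and the long box flat in the long wooden tray. Set each down gently without dropping it, leave the amber jar alone, and finish with everything released.

Things in the scene. Friction and masses are not known exactly. Their poses are not given: they have to be found in the camera images.
- capsule: round specimen capsule, aluminium with a clear top and a beetle inside, 46 mm diameter, 40 mm high, about 70 g; starts on top of the pile, standing on the short box. Origin: centre of its underside, z up.
- short_box: reddish wooden box with a glass top and beetles, 100 mm (x) by 56 mm (y), 38 mm high, about 170 g; starts in the middle of the pile, standing on the long box and under the capsule, lengthwise as the long box to within about 7 degrees. Nothing fixes the boxes together. Origin: centre of its underside, z up.
- long_box: reddish wooden box with a glass top and moths, 150 mm (x) by 60 mm (y), 40 mm high, about 280 g; bottom of the pile, on the table. Origin: centre of its underside, z up.
- short_tray: the shorter of two shallow pale wooden trays with white lining, fixed; recess 120 mm (x) by 76 mm (y), rim 6 mm thick all round and 10 mm high above the table, floor 4 mm above the table. Origin: centre of its underside, on the table; the recess is centred on it. Place of the short box, lengthwise along x, either way round.
- long_tray: the longer of the two pale wooden trays, fixed; recess 170 mm (x) by 80 mm (y), rim 6 mm thick and 10 mm high above the table, floor 4 mm above the table. Origin: centre of its underside, on the table; the recess is centred on it. Place of the long box, lengthwise along x, either way round.
- stand: viewing stand, fixed: white base 150 x 150 mm, 18 mm thick, with a black ring (68 mm inside, 80 mm outside diameter, 6 mm high) around its centre: place of the capsule. Origin: centre of its underside, on the table; x points from handle side to hinge side. Hinge axis along y, at x = 68 mm, z = 18 mm. Cover 136 x 136 mm, closed 86 mm above the table; upright it stands behind the hinge, 220 mm high.
- hood (a joint): angle of the clear dust cover about its hinge, rad: 0 closed, grows as its handle side is lifted, end stop at 1.75. The stiff hinge stays where it is left; moving it takes 1 to 3 N at the handle. Starts between 0 and 0.12.
- hood_bar (a point): middle of the cover's handle: round steel bar 10 mm thick, 82 mm free between its arms, along the stand's y, 55 mm out from the cover's front so that fingers fit on both sides. Closed it is 68 mm above the table, at x = -123 mm of the stand: 191 mm from the hinge axis along the cover and 50 mm above it. Held from above, it turns between the fingers as the cover swings.
- jar: small amber glass jar with black lid, 56 mm diameter, 85 mm high, 200 g, loose, behind the middle of the work area; a bystander. Origin: centre of its underside.
Mind the look-alikes: they are no part of the job. Leave any yellow look-alike of the short_box alone.

How it is judged:
By the outcome, as a careful person would: the job done as asked, in the order asked, and still so for the second after the job is handed in, with the robot touching nothing.
It also fails if it takes over 141 s, if anything falls off the work surface, if the arm or the gripper's body presses on something with over 40 N, if the wrist force passes 120 N, or if a joint passes its speed limit or range.

## Robot

A 6-joint arm with a two-finger parallel gripper is mounted at the origin on the work surface. World frame = base frame: x ahead of the robot, y to its left, z up, the work surface at z = 0. Lengths are in m, angles in degrees, forces in N, time in s.
With the tool pointing down it reaches from about 0.4 to 0.825 m from the base axis. Payload 7 kg.
Tool frame: the origin (TCP) lies midway between the tips of the shut fingers; the grasp point (between the pads) lies 19 mm behind it; z points along the fingers, y is the direction in which the jaws open and shut (so a half turn about z gives the same grasp; the last joint's range is limited). The gripper opens to 88 mm and grips with 3 to 60 N. Pads are 19 mm wide; open, the fingers measure 130 mm over their backs; the gripper's body (78 mm by 193 mm) begins 47 mm behind the grasp point.
Start: joints at [-56.373, 20.546, 0.682, 0, -70.136, -16.507], TCP at [0.199, -0.645, 0.227] pointing down, gripper open.
Joint ranges: [-176.03, 176.03], [-82.01, 121.73], [-58.28, 71.71], [-173.87, 95.51], [-174.79, -0.11], [-173.66, 173.66]. Speed limits (degrees/s): [136.94, 136.94, 172.46, 180, 180, 180].

## Interface

Orientations are given as a 3x3 rotation matrix whose columns are the frame's x, y, z axes.
In Python, from rig import robot gives the robot as it stands. Calls block until the motion is done:
- robot.goto(position, orientation): joint-space move of the TCP to a pose.
- robot.servo_line(position, ori=None, speed=0.15): straight line of the TCP; ori=None keeps the orientation; speed is the mean speed in m/s.
- robot.movej(angles): joint-space move.
- robot.move_gripper(opening): opening from 0.0 (shut) to 1.0 (fully open); the grip force is fixed at half the most; returns when the fingers have stopped.
- robot.dwell(seconds).
- robot.ik(position, orientation): joint angles nearest the present ones, or None.
- robot.grab_frame(name): name is "side" or "top" or "wrist"; returns (picture, depth): 420x560x3 uint8, red, green, blue; 420x560 float32, m along the optical axis (not along the pixel's ray), 0 where there is no reading.
- robot.camera_info(name): a dict with "vfov" (degrees; the focal length in pixels is half the picture's height over the tangent of half this angle, whatever the lens; pixels are square), "cx", "cy" (the principal point, pixels), "view" (4x4, takes a point from world to camera coordinates); the wrist camera has in their place "T_tool_cam" (4x4, takes a point from camera to tool coordinates, whose origin is the TCP and whose axes are the flange's). Camera axes: x right, y down, z forward; pixel columns grow to the right and rows downward; lengths in m; the calibration is good to about 2 mm. The wrist camera is an equidistant fisheye: a pixel r from the principal point sees the ray r / f radians off the axis. A picture is of the moment at which its call begins: read the wrist's pose just before it. camera_info takes no time and is no camera call.
A pose or a line that the arm cannot do raises robot.Unreachable and nothing moves.
- robot.job_done(): hands the job in, once; it reports no verdict.
Readings, each from a call of its own:
- robot.read_t(): time.
- robot.read_qpos(): joint angles.
- robot.read_qvel(): joint speeds.
- robot.read_effort(): joint torques, N m.
- robot.read_position(): TCP position.
- robot.read_tcp_rot(): TCP orientation.
- robot.read_force(): force on the tool from outside, world axes, zero at the start.
- robot.read_ft_torque(): the same for the moment, N m.
- robot.read_grip_width(): opening from 0.0 (shut) to 1.0 (fully open).
Only numpy, scipy, OpenCV 4.12 (cv2) and the standard library are available. Lean on these libraries where they do the work, as an engineer would, in place of code of your own. Each camera call takes 0.05 s, during which the arm holds its last target. There are 200 camera calls.

## Working session

There is one attempt and no reset: what is moved stays moved. The work goes in short steps, each a Python script; the robot and the scene stay as the last script left them, time stands still between calls to the robot, and variables do not carry over. Pictures are saved under pics/ and viewed, about 12 in all and at most 16, crops included, and the job is handed in when it is done.

```bash
ls; mkdir -p pics; python3 - <<'E'
from rig import robot
import cv2,numpy as np
for n in ("top","side"):
    p,d=robot.grab_frame(n); np.savez(f"pics/{n}0.npz",p=p,d=d)
    cv2.imwrite(f"pics/{n}0.png",p[:,:,::-1])
    print(n,robot.camera_info(n),(d>0).mean())
print(robot.camera_info("wrist"),robot.read_t(),robot.read_tcp_rot())
E
```

```text
pics
top {'vfov': 47.47440604967392, 'cx': 274.859763751262, 'cy': 206.56137309311268, 'view': array([[ 0.03054616, -0.99937809,  0.01761707, -0.02632743],
       [-0.99485057, -0.03210243, -0.09613419,  0.47678088],
       [ 0.09663996, -0.01458983, -0.99521247,  1.19628442],
       [ 0.        ,  0.        ,  0.        ,  1.        ]])} 0.9958673469387755
side {'vfov': 47.1317249707672, 'cx': 279.5125944869056, 'cy': 203.83558061886313, 'view': array([[-0.99778909, -0.0649761 ,  0.01396579,  0.45806338],
       [-0.045608  ,  0.516593  , -0.85501554,  0.09444006],
       [ 0.04834094, -0.85376213, -0.51841429,  1.4158526 ],
       [ 0.        ,  0.        ,  0.        ,  1.        ]])} 0.9960799319727891
{'vfov': 65.70646984690485, 'cx': 280.76956686407846, 'cy': 210.18747218680224, 'T_tool_cam': array([[ 8.95548383e-05, -9.66508646e-01, -2.56634039e-01,
         6.83367699e-02],
       [ 9.99998595e-01,  5.16142955e-04, -1.59488553e-03,
        -2.33737451e-04],
       [ 1.67393050e-03, -2.56633536e-01,  9.66507334e-01,
        -1.58537297e-01],
       [ 0.00000000e+00,  0.00000000e+00,  0.00000000e+00,
         1.00000000e+00]])} 0.1 [[-9.55733001e-01 -2.94234771e-01 -5.75264895e-04]
 [-2.94235292e-01  9.55732081e-01  1.33523620e-03]
 [ 1.56926198e-04  1.44539253e-03 -9.99998943e-01]]
```

View pics/top0.png

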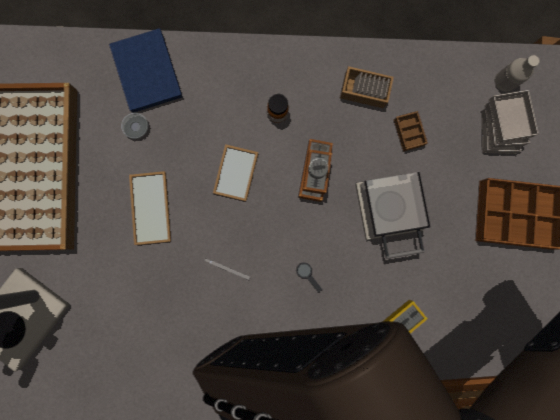

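View pics/side0.png

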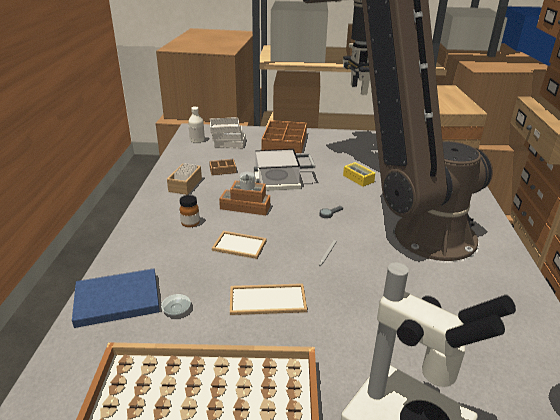

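The top view shows the pile at (316,170) with the capsule on top, the stand at (397,205) with its handle towards the robot at (403,252), the short tray at (236,173), the long tray at (150,208) and the jar at (278,108). Two things could be mistaken for targets. The yellow box at (405,320) looks like the short box, and the glass dish at (135,126) looks like the capsule. The real ones are the reddish box and the capsule standing in the pile.

```bash
cat > h.py <<'E'
import numpy as np,cv2
def cloud(d,info):
    f=d.shape[0]/2/np.tan(np.radians(info['vfov']/2))
    v,u=np.mgrid[:d.shape[0],:d.shape[1]]
    P=np.stack([(u-info['cx'])/f*d,(v-info['cy'])/f*d,d],-1)
    T=np.linalg.inv(info['view']); return P@T[:3,:3].T+T[:3,3]
def cast(uv,z,info):
    f=210/np.tan(np.radians(info['vfov']/2)); T=np.linalg.inv(info['view'])
    r=T[:3,:3]@np.array([(uv[0]-info['cx'])/f,(uv[1]-info['cy'])/f,1]); o=T[:3,3]
    return o+r*(z-o[2])/r[2]
def wcloud(d,info,pos,R):
    f=d.shape[0]/2/np.tan(np.radians(info['vfov']/2))
    v,u=np.mgrid[:d.shape[0],:d.shape[1]]
    x=u-info['cx'];y=v-info['cy'];r=np.hypot(x,y)+1e-9;t=r/f
    P=np.stack([np.tan(t)*x/r*d,np.tan(t)*y/r*d,d],-1)
    T=info['T_tool_cam'];P=P@T[:3,:3].T+T[:3,3]
    return P@R.T+pos
def rect(xy):
    (c,(w,h),a)=cv2.minAreaRect((xy*1000).astype(np.float32))
    if w<h: w,h,a=h,w,a+90
    return np.array(c)/1000,w,h,(a+90)%180-90
E
python3 - <<'E'
from h import *; from rig import robot
D=np.load('pics/top0.npz');p,d=D['p'],D['d'];I=robot.camera_info('top');W=cloud(d,I)
hsv=cv2.cvtColor(p,cv2.COLOR_RGB2HSV)
def box(u0,u1,v0,v1,m):
    k=np.zeros(d.shape,bool);k[v0:v1,u0:u1]=1;return k&m
z=W[...,2]; print('table z',np.median(z[250:300,100:200]))
wood=(hsv[...,0]<20)&(hsv[...,1]>90)
for n,b in dict(short=(205,265,138,208),long=(122,178,165,250)).items():
    m=box(*b,(hsv[...,1]>60)&(hsv[...,0]<25)|(p.min(2)>140)); 
    n_,l,s,_=cv2.connectedComponentsWithStats(m.astype(np.uint8)); m=l==1+s[1:,4].argmax()
    print(n,rect(W[m][:,:2]),np.median(W[m][:,2]))
pb=(290,345,130,215)
for lo,hi in((.03,.05),(.068,.088),(.1,.14)):
    m=box(*pb,(z>lo)&(z<hi));print(lo,m.sum(),rect(W[m][:,:2]),np.median(W[m],0))
sb=(350,440,160,265)
for lo,hi in((.01,.03),(.05,.075),(.076,.12)):
    m=box(*sb,(z>lo)&(z<hi));print('st',lo,m.sum(),rect(W[m][:,:2]),np.median(W[m],0))
m=box(265,292,90,128,z>.07);print('jar',np.median(W[m],0))
c=np.hstack([cv2.resize(p[125:215,270:360],(400,400),interpolation=cv2.INTER_CUBIC),cv2.resize(p[165:265,345:445],(400,400),interpolation=cv2.INTER_CUBIC)])
cv2.imwrite('pics/crop.png',c[...,::-1])
E
```

```text
table z 0.0008582085373430859
short (array([0.49749066, 0.08590401]), 293.6976318359375, 123.03231048583984, 7.2081170082092285) 0.005331500692770108
long (array([0.46261914, 0.18822987]), 370.49591064453125, 193.4624481201172, 88.01238250732422) 0.00543341754751081
0.03 492 (array([ 0.57543469, -0.11041444]), 150.68431091308594, 60.07609939575195, -9.265739440917969) [ 0.61401999 -0.10624438  0.04027128]
0.068 606 (array([ 0.56485547, -0.11154241]), 101.5590591430664, 56.490509033203125, -7.435333251953125) [ 0.54596925 -0.1097419   0.07822978]
0.1 313 (array([ 0.56650244, -0.1096041 ]), 44.958251953125, 44.71632766723633, -14.409614562988281) [ 0.56572419 -0.10943194  0.11829916]
st 0.01 347 (array([ 0.49249448, -0.32221826]), 185.3890838623047, 149.87660217285156, -78.84589385986328) [ 0.45342531 -0.24089934  0.01884561]
st 0.05 348 (array([ 0.45759534, -0.30071362]), 197.80831909179688, 115.75204467773438, 12.331236839294434) [ 0.39699139 -0.28507401  0.07101465]
st 0.076 3257 (array([ 0.46067804, -0.31212811]), 195.50900268554688, 140.33761596679688, 11.374713897705078) [ 0.48660446 -0.30612352  0.08443719]
jar [ 0.72677568 -0.0085205   0.08518086]
```

View pics/crop.png

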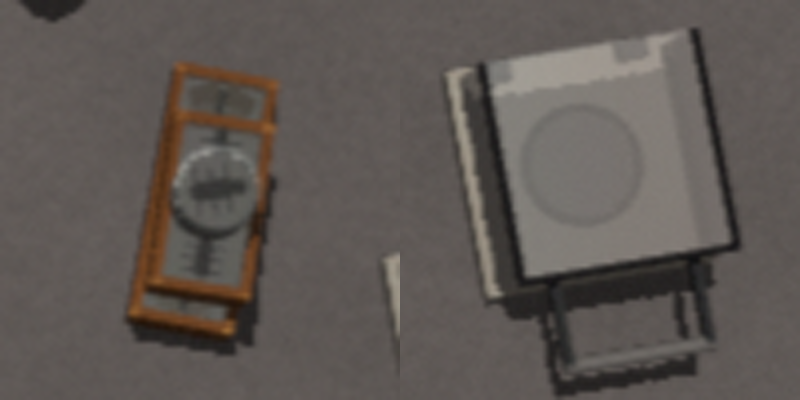

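The crop shows the reddish short box under the capsule, on the long box, and the stand with its cover nearly closed. These are the targets.

```bash
python3 - <<'E'
from h import *; from rig import robot
D=np.load('pics/top0.npz');p,d=D['p'],D['d'];I=robot.camera_info('top');W=cloud(d,I);z=W[...,2]
def box(u0,u1,v0,v1,m):
    k=np.zeros(d.shape,bool);k[v0:v1,u0:u1]=1
    m=(k&m).astype(np.uint8);n_,l,s,_=cv2.connectedComponentsWithStats(m); return l==1+s[1:,4].argmax()
for n,b in dict(short=(205,265,138,208),long=(122,178,165,250)).items():
    m=box(*b,(p.min(2)>120)); print(n,m.sum(),rect(W[m][:,:2]),np.median(W[m][:,2]))
m=box(350,440,160,265,(z>.078)&(z<.115)); m=cv2.morphologyEx(m.astype(np.uint8),cv2.MORPH_OPEN,np.ones((9,9)))>0
c,w,h,a=rect(W[m][:,:2]);print('cover',c,w,h,a)
for yaw in (np.radians(a if abs(a)<45 else a-90*np.sign(a)),):
    ex=np.array([np.cos(yaw),np.sin(yaw)]);ey=np.array([-ex[1],ex[0]])
    q=W[m]; X=(q[:,:2]-c)@ex; print('yaw',np.degrees(yaw),'slope',np.polyfit(X,q[:,2],1))
    k=np.zeros(d.shape,bool);k[160:270,350:440]=1;k&=z>.045
    A=(W[...,:2]-c); U=A@ex;V=A@ey
    kb=k&(U<-.1);print('bar',kb.sum(),U[kb].min(),np.median(W[kb],0),np.percentile(V[kb],[2,98]), np.histogram(U[kb],bins=8))
    # base left edge (y+): 
    k2=np.zeros(d.shape,bool);k2[160:270,350:440]=1;k2&=(z>.012)&(z<.024)
    print('base U',np.percentile(U[k2],[1,99]),'V',np.percentile(V[k2],[1,99]),'cover V',np.percentile(V[m],[1,99]),'U',np.percentile(U[m],[1,99]))
E
```

```text
short 1287 (array([0.48952533, 0.08270937]), 280.8898620605469, 109.39974975585938, 9.116353988647461) 0.004595137060656951
long 1968 (array([0.45803668, 0.18235674]), 362.9675598144531, 175.6441192626953, 86.57234191894531) 0.0047883488717680445
cover [ 0.48820532 -0.3064928 ] 140.2301788330078 138.8387451171875 -78.93362998962402
yaw 11.066370010375977 slope [-0.00634901  0.08448284]
bar 209 -0.12665744709157642 [ 0.37017198 -0.33055695  0.07326346] [-0.04620462  0.04671597] (array([53, 50, 53, 13, 11,  8, 10, 11]), array([-0.12665745, -0.12345298, -0.12024852, -0.11704405, -0.11383959,
       -0.11063512, -0.10743065, -0.10422619, -0.10102172]))
base U [-0.07380701  0.0746673 ] V [-0.07095156  0.0761047 ] cover V [-0.06642222  0.06842072] U [-0.06732778  0.06569788]
```

```bash
cat >> h.py <<'E'
from rig import robot
def ori(deg,n=None):
    """tool down, jaws (tool y) along deg"""
    a=np.radians(deg);y=np.array([np.cos(a),np.sin(a),0]);z=np.array([0,0,-1.])
    return np.stack([np.cross(y,z),y,z],1)
def best(pos,deg):
    c=[]
    for k in(0,180):
        q=robot.ik(pos,ori(deg+k))
        if q is not None: c.append((abs(np.asarray(q)[5]),deg+k,np.round(q,1)))
    return sorted(c,key=lambda t:t[0])
SC=np.array([.488,-.306]);SY=11.07
EX=np.array([np.cos(np.radians(SY)),np.sin(np.radians(SY))])
def bar(th,dx=0,dz=0):
    f=th+np.arctan2(.05,.191);r=.1974
    xy=SC+EX*(.068-r*np.cos(f)+dx)
    return np.array([*xy,.018+r*np.sin(f)+dz])
def wlook(tag):
    pos=np.array(robot.read_position());R=np.array(robot.read_tcp_rot())
    p,d=robot.grab_frame('wrist');cv2.imwrite(f'pics/{tag}.png',p[...,::-1])
    return p,d,wcloud(d,robot.camera_info('wrist'),pos,R)
E
python3 - <<'E'
from h import *
D=np.load('pics/top0.npz');p,d=D['p'],D['d'];I=robot.camera_info('top')
for n,(u0,u1,v0,v1) in dict(short=(205,265,138,208),long=(122,178,165,250)).items():
    m=(p[v0:v1,u0:u1].min(2)>120).astype(np.uint8)
    n_,l,s,_=cv2.connectedComponentsWithStats(m);m=l==1+s[1:,4].argmax()
    v,u=np.nonzero(m); B=cv2.boxPoints(cv2.minAreaRect(np.stack([u+u0,v+v0],1).astype(np.float32)))
    Q=np.array([cast(b,.004,I)[:2] for b in B]);print(n,Q.mean(0),rect(Q))
b=bar(0,dz=-.019+.09);c=best(b,SY);print(c,best([.566,-.11,.15],90-7.4),best([.49,.083,.1],90+80),best([.46,.18,.1],0))
t=robot.read_t()
robot.goto(b,ori(c[0][1]));robot.move_gripper(.5);print(robot.read_t()-t,robot.read_position())
p,d,W=wlook('w1')
z=W[...,2];A=W[...,:2]-SC;EY=np.array([-EX[1],EX[0]]);U=A@EX;V=A@EY
k=(d>0)&(z>.05)&(z<.085)&(U<-.1)&(U>-.15)&(abs(V)<.035);print('bar',k.sum(),U[k].mean() if k.any() else 0,z[k].max() if k.any() else 0,np.percentile(U[k],[2,98]))
k=(d>0)&(z>.055)&(z<.085)&(U<-.075)&(U>-.15)&(abs(V)<.06);print('V',np.percentile(V[k],[2,98]))
E
```

```text
short [0.5649152  0.09442184] (array([0.56496326, 0.09458994]), 118.72119903564453, 75.66987609863281, -11.841804504394531)
long [0.46561244 0.31177265] (array([0.46551929, 0.31201544]), 170.3489227294922, 79.0466079711914, 7.208277702331543)
[(np.float64(30.10327243584456), 191.07, array([-19. ,   8. , -28.8,   0. , -53.2,  30.1])), (np.float64(149.8967275641554), 11.07, array([ -19. ,    8. ,  -28.8,    0. ,  -53.2, -149.9]))] [(np.float64(74.16870272721314), 262.6, array([  8.4,  14.9, -18. ,   0. , -57.1,  74.2])), (np.float64(105.83129727278693), 82.6, array([   8.4,   14.9,  -18. ,    0. ,  -57.1, -105.8]))] [(np.float64(42.315505472783016), 170, array([ 32.3,  11. , -31.2,   0. , -47.8, -42.3])), (np.float64(137.68449452721697), 350, array([ 32.3,  11. , -31.2,   0. , -47.8, 137.7]))] [(np.float64(44.21862237365873), 180, array([ 44.2,  10.7, -31.5,   0. , -47.7, -44.2])), (np.float64(135.7813776263413), 0, array([ 44.2,  10.7, -31.5,   0. , -47.7, 135.8]))]
2.275 [ 0.36731101 -0.3295934   0.13898642]
bar 1239 -0.12018490779087197 0.07541948889549388 [-0.1247927  -0.11537663]
V [-0.04937959  0.03464916]
```

View pics/w1.png

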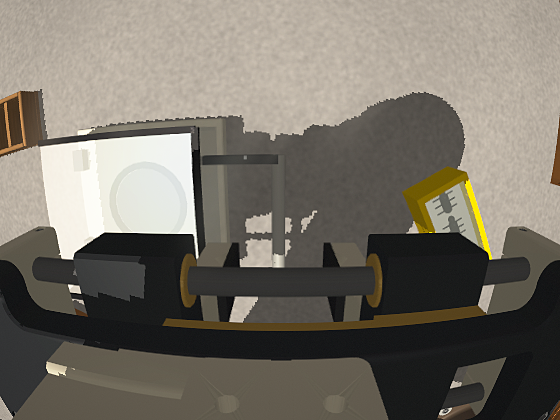

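The wrist view shows the handle bar at (279,215), between the open fingers at (235,270) and (340,270). The yellow look-alike at (450,200) is well clear. Next I grip the bar.

```bash
sed -i 's/^SC=.*/SC=np.array([.488,-.306])+.0015*np.array([.981,.192]);SY=11.07/' h.py
python3 - <<'E'
from h import *
np.set_printoptions(precision=4,suppress=True)
robot.servo_line(bar(0,dz=-.018),ori(SY+180),speed=.1)
print(robot.read_force(),robot.read_position())
robot.move_gripper(0.0)
print(robot.read_t(),robot.read_force(),robot.read_grip_width()*88)
for th in np.arange(.1,.61,.1):
    robot.servo_line(bar(th,dz=-.018),speed=.12);print(round(th,2),robot.read_force(),robot.read_position())
print(robot.read_t())
E
```

```text
[-0.4    0.403  0.775] [ 0.3692 -0.3295  0.0505]
4.1333 [1.1227 2.0173 0.3217] 9.153592515264506
0.1 [ 3.3911  1.4004 -1.6436] [ 0.3752 -0.3282  0.0692]
0.2 [ 1.9042  0.7594 -2.2217] [ 0.3825 -0.3267  0.087 ]
0.3 [ 2.3076 -0.2892 -0.8961] [ 0.3914 -0.3249  0.1041]
0.4 [-1.8799 -1.1946  1.4345] [ 0.4019 -0.3228  0.1201]
0.5 [-5.0439 -1.5493  4.6607] [ 0.414  -0.3204  0.1353]
0.6 [-8.0866 -1.7709  9.1842] [ 0.4275 -0.3177  0.1492]
6.0333
```

```bash
cat >> h.py <<'E'
def swing(ths,off,off_gain=.0002,speed=.12):
    E3=np.array([*EX,0])
    for th in ths:
        b=bar(th,dz=-.018)+off
        robot.servo_line(b,speed=speed)
        F=np.array(robot.read_force());f=th+.256
        rad=-np.cos(f)*E3+np.array([0,0,np.sin(f)])
        fr=F@rad; off=off+np.clip(off_gain*fr,-.0015,.0015)*rad
        print(round(th,2),F.round(1),'rad',round(fr,1),(off*1000).round(1))
    return off
E
python3 - <<'E'
from h import *
off=swing(np.r_[.6,.6,.7:1.61:.1],np.array([0,0,.001]))
print(robot.read_t(),robot.read_position())
p,d=robot.grab_frame('side');cv2.imwrite('pics/s1.png',p[100:240,200:400][...,::-1].repeat(3,0).repeat(3,1))
E
```

```text
0.6 [-5.8 -2.1  4.5] rad 7.4 [-1.  -0.2  2.1]
0.6 [ 1.7 -1.7 -7. ] rad -6.2 [-0.2 -0.   1.2]
0.7 [-4.1  0.6  6.1] rad 7.2 [-1.  -0.2  2.4]
0.8 [-0.8  1.8  2.1] rad 2.1 [-1.2 -0.2  2.7]
0.9 [-1.8  2.2  4.8] rad 4.9 [-1.6 -0.3  3.6]
1.0 [-1.   2.7  2.8] rad 2.8 [-1.7 -0.3  4.1]
1.1 [0.4 2.9 2.3] rad 2.1 [-1.8 -0.4  4.5]
1.2 [0.2 2.8 1.6] rad 1.5 [-1.8 -0.4  4.9]
1.3 [-0.8  3.5  3.8] rad 3.8 [-1.9 -0.4  5.6]
1.4 [1.1 1.8 1.8] rad 1.9 [-1.8 -0.4  6. ]
1.5 [0.3 0.8 2.4] rad 2.4 [-1.7 -0.3  6.5]
1.6 [ 1.6 -0.1  1.4] rad 1.8 [-1.6 -0.3  6.8]
9.7 [ 0.60943586 -0.28244012  0.19577185]
```

View pics/s1.png

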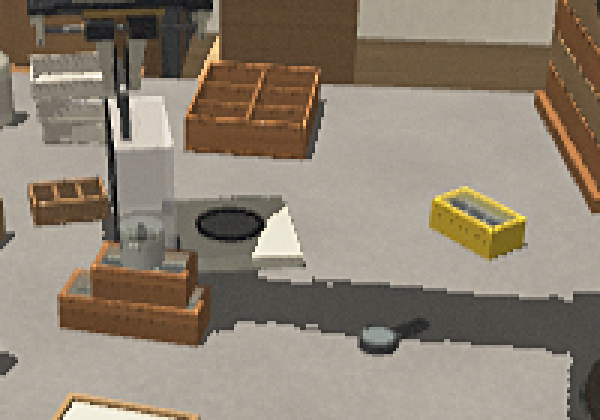

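The cover stands upright and the black ring is exposed at about (230,222) in the crop. Next I release the bar and look at the pile and the ring from above.

```bash
python3 - <<'E'
from h import *
robot.move_gripper(.35);p0=np.array(robot.read_position());robot.servo_line(p0+[0,0,.12],speed=.2)
F=np.array(robot.read_force());print('F',F.round(1))
# look at ring
robot.goto([*(SC-.03*EX),.30],ori(SY+270));robot.move_gripper(1.0)
p,d,W=wlook('w2');z=W[...,2];g=p.max(2)
A=W[...,:2]-SC
m=((np.hypot(A[...,0],A[...,1])<.055)&(g<60)&(d>0)&(z<.04)).astype(np.uint8)
n,l,s,_=cv2.connectedComponentsWithStats(m)
k=l==1+s[1:,4].argmax();print('ring',k.sum(),cv2.minEnclosingCircle((W[k][:,:2]*1000).astype(np.float32)),np.median(z[k]),'SC',SC)
robot.goto([.56,-.11,.23],ori(262.6))
p,d,W=wlook('w3');z=W[...,2];near=(d>0)&(np.hypot(W[...,0]-.566,W[...,1]+.11)<.12)
m=near&(z>.11)&(z<.13);print('caps',m.sum(),cv2.minEnclosingCircle((W[m][:,:2]*1000).astype(np.float32)),np.median(W[m],0))
m=near&(z>.07)&(z<.085);print('short',rect(W[m][:,:2]),np.median(z[m]))
m=near&(z>.034)&(z<.046);print('long',rect(W[m][:,:2]),np.median(z[m]))
print(robot.read_t())
cv2.imwrite('pics/w23.png',np.hstack([cv2.resize(cv2.imread(f'pics/w{i}.png'),(400,300)) for i in(2,3)]))
E
```

```text
F [-0.8 -0.5 -1.1]
ring 92 ((510.33770751953125, -333.493896484375), 20.813777923583984) 0.024125623775220845 SC [ 0.4894715 -0.305712 ]
caps 2805 ((571.2899169921875, -159.89776611328125), 71.63758850097656) [ 0.57111765 -0.11569356  0.11844132]
short (array([ 0.56383453, -0.15498558]), 146.89309692382812, 103.52898406982422, 86.82443237304688) 0.07816246278050903
long (array([ 0.57026868, -0.15559308]), 150.27394104003906, 148.4564208984375, -8.5723876953125) 0.040118968257395
14.7
```

View pics/w23.png

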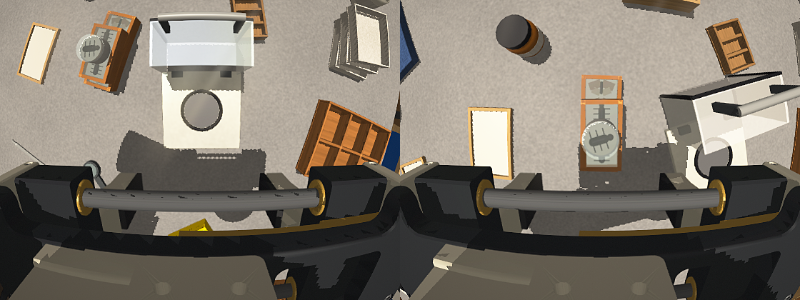

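The left view shows the ring at (202,112) in front of the upright cover. The right view shows the capsule at (601,142) on the reddish short box, on the long box. My masks took in the cover too, so I redo them with connected components.

```bash
cat >> h.py <<'E'
def wcast(uv,z,pos,R):
    I=robot.camera_info('wrist');f=210/np.tan(np.radians(I['vfov']/2));T=I['T_tool_cam']
    uv=np.atleast_2d(uv);x=uv[:,0]-I['cx'];y=uv[:,1]-I['cy'];r=np.hypot(x,y)+1e-9;t=r/f
    D=np.stack([np.sin(t)*x/r,np.sin(t)*y/r,np.cos(t)],1)@T[:3,:3].T@R.T;o=R@T[:3,3]+pos
    return o+D*((z-o[2])/D[:,2])[:,None]
def near(mask,seed):
    n,l,s,c=cv2.connectedComponentsWithStats(mask.astype(np.uint8))
    j=[i for i in range(1,n) if s[i,4]>60];return l==min(j,key=lambda i:np.hypot(*(c[i]-seed)))
E
python3 - <<'E'
from h import *
im=cv2.imread('pics/w2.png');g=im.max(2)
sub=np.zeros(g.shape,bool);sub[120:190,248:318]=1
for th in(60,90,110):
    m=sub&(g<th);v,u=np.nonzero(m)
    P=wcast(np.stack([u,v],1),.024,np.array([*(SC-.03*EX),.30]),ori(SY+270))[:,:2]
    if len(P)>50: print(th,len(P),(np.array(cv2.minEnclosingCircle((P*1000).astype(np.float32))[0])),cv2.minEnclosingCircle((P*1000).astype(np.float32))[1],((P.min(0)+P.max(0))/2),P.max(0)-P.min(0))
p,d,W=wlook('w3b');z=W[...,2]
m=near((d>0)&(z>.11)&(z<.125),(281,198));print('caps',m.sum(),cv2.minEnclosingCircle((W[m][:,:2]*1000).astype(np.float32)),np.median(z[m]))
for n,lo,hi in(('short',.07,.085),('long',.034,.046)):
    m=(d>0)&(z>lo)&(z<hi)&(np.hypot(W[...,0]-.566,W[...,1]+.11)<.085)&(abs(W[...,1]+.11)<.05);print(n,rect(W[m][:,:2]),np.median(z[m]))
E
```

```text
60 201 [ 490.5406189  -309.01037598] 38.61007308959961 [ 0.49009174 -0.31996319] [0.07437596 0.05320121]
90 479 [ 491.199646   -308.04458618] 39.17716979980469 [ 0.49087727 -0.3080331 ] [0.07646431 0.07706139]
110 691 [ 500.57345581 -313.18267822] 49.69358444213867 [ 0.49569794 -0.30766836] [0.08610565 0.07779086]
caps 2275 ((568.8302612304688, -111.274658203125), 23.134140014648438) 0.1183686149995374
short (array([ 0.56651709, -0.11277512]), 100.57929229736328, 56.60188293457031, -7.440803527832031) 0.07815166170404922
long (array([ 0.57593402, -0.11192511]), 148.73458862304688, 60.38649368286133, -9.32940673828125) 0.04008910436977642
```

```bash
cat >> h.py <<'E'
def lower(pos_xy,z0,zmin,F0,thr=1.5,step=.001):
    z=z0
    while z>zmin:
        z-=step;robot.servo_line([*pos_xy,z],speed=.03)
        f=robot.read_force()[2]-F0
        if f>thr: break
    print('contact z',round(z,4),'df',round(f,2));return z
E
python3 - <<'E'
from h import *
C=np.array([.5678,-.1104]);R=np.array([.4905,-.307])
robot.goto([*C,.15],ori(262.6));robot.servo_line([*C,.0905],speed=.08)
robot.move_gripper(0.);print('w',robot.read_grip_width()*88,np.round(robot.read_force(),1))
robot.servo_line([*C,.14],speed=.1);robot.servo_line([*C,.28],speed=.25);print('w',robot.read_grip_width()*88)
robot.goto([*R,.28],ori(SY+270));robot.servo_line([*R,.05],speed=.15)
robot.servo_line([*R,.037],speed=.05);robot.dwell(.2)
F0=robot.read_force()[2];print('F0',F0,'t',robot.read_t(),robot.read_grip_width()*88)
z=lower(R,.037,.0275,F0)
p,d=robot.grab_frame('side');cv2.imwrite('pics/s2.png',p[130:210,220:320][...,::-1].repeat(5,0).repeat(5,1))
E
```

```text
w 45.51378640442375 [ 0.5 -0.   1.3]
w 45.76149242016347
F0 -0.1117245443018603 t 21.3083 45.56613239209376
contact z 0.03 df 4.4
```

View pics/s2.png

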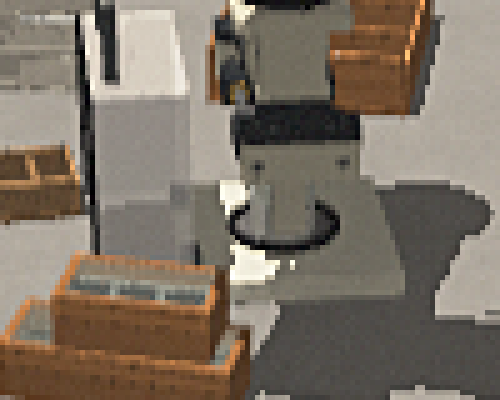

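The capsule stands inside the ring, with contact at the expected height. I release it and close the cover.

```bash
python3 - <<'E'
from h import *
robot.move_gripper(1.);p=np.array(robot.read_position());robot.servo_line([p[0],p[1],.30],speed=.2)
pw,d,W=wlook('w4');z=W[...,2]
m=(d>0)&(z>.045)&(z<.07)&(np.hypot(W[...,0]-.49,W[...,1]+.308)<.06);print('caps',cv2.minEnclosingCircle((W[m][:,:2]*1000).astype(np.float32)),np.median(z[m]))
B=np.array([.60944,-.28244,.19577])
robot.goto(B+[0,0,.12],ori(SY+180));robot.move_gripper(.35);robot.servo_line(B,speed=.12);print(np.round(robot.read_force(),1))
robot.move_gripper(0.);print('w',robot.read_grip_width()*88,np.round(robot.read_force(),1))
off=B-bar(1.6,dz=-.018)
off=swing(np.arange(1.5,.25,-.1),off)
print(robot.read_t(),robot.read_position())
E
```

```text
caps ((491.7129211425781, -307.3873596191406), 23.179393768310547) 0.0584438990008351
[ 0.  -0.5  1.1]
w 8.729952092462216 [-0.3  0.1  2.4]
1.5 [-0.7 -0.3  2.4] rad 2.2 [-1.2 -0.4  6.8]
1.4 [-0.8  0.8  1. ] rad 1.0 [-1.2 -0.4  7. ]
1.3 [-0.2  0.   1.1] rad 1.1 [-1.2 -0.4  7.2]
1.2 [ 0.1 -0.4 -1. ] rad -1.0 [-1.2 -0.4  7. ]
1.1 [-0.2 -1.2 -1.3] rad -1.2 [-1.1 -0.4  6.8]
1.0 [ 0.8 -1.7 -1.3] rad -1.4 [-1.  -0.4  6.5]
0.9 [ 1.  -1.6 -1.4] rad -1.6 [-0.9 -0.4  6.2]
0.8 [ 1.8 -1.3 -3. ] rad -3.3 [-0.6 -0.3  5.6]
0.7 [ 0.4 -0.9 -1.9] rad -1.7 [-0.4 -0.3  5.3]
0.6 [-0.  -1.3 -0.6] rad -0.3 [-0.4 -0.3  5.3]
0.5 [ 0.6 -1.6 -2.1] rad -1.7 [-0.1 -0.2  5.1]
0.4 [ 1.8 -0.6 -2.1] rad -2.6 [ 0.3 -0.1  4.7]
0.3 [ 0.2 -1.3 -0.1] rad -0.0 [ 0.3 -0.1  4.7]
33.8333 [ 0.39167413 -0.32507718  0.10885126]
```

```bash
python3 - <<'E'
from h import *
off=np.array([.0003,-.0001,.0047])
off=swing([.2,.15,.1,.06,.03],off,speed=.08)
for th in np.arange(.02,-.05,-.008):
    robot.servo_line(bar(th,dz=-.018)+off,speed=.04);f=np.array(robot.read_force());print(round(th,3),f.round(1))
    if f[2]>8: break
print(robot.read_position())
robot.move_gripper(.35);p=np.array(robot.read_position());robot.servo_line([p[0],p[1],.2],speed=.2)
robot.move_gripper(0.)
# press bar down from above with shut fingers
b=bar(0);F0=robot.read_force()[2]
robot.servo_line([b[0],b[1],.085],speed=.15);z=.085
while z>.068:
    z-=.001;robot.servo_line([b[0],b[1],z],speed=.04);f=robot.read_force()[2]-F0
    if f>9: break
print('press',z,f)
robot.servo_line([b[0],b[1],.25],speed=.25);robot.move_gripper(1.)
pw,d,W=wlook('w5');z=W[...,2];A=W[...,:2]-SC;U=A@EX;V=A@np.array([-EX[1],EX[0]])
m=(d>0)&(abs(U)<.055)&(abs(V)<.055)&(z>.06)
print('cover',m.sum(),np.polyfit(U[m],z[m],1),robot.read_t())
E
```

```text
0.2 [-0.4 -1.8 -1.1] rad 0.2 [ 0.3 -0.1  4.7]
0.15 [ 0.8 -0.9 -1.5] rad -1.2 [ 0.5 -0.1  4.6]
0.1 [ 0.6 -0.2 -0.6] rad -0.7 [ 0.6 -0.   4.6]
0.06 [-0.8 -2.3 -0.6] rad 1.0 [ 0.4 -0.1  4.6]
0.03 [-0.3 -1.8 -0.8] rad 0.4 [ 0.4 -0.1  4.7]
0.02 [ 0.2 -1.6 -1.6]
0.012 [ 0.9 -1.  -1. ]
0.004 [ 2.  -0.8 -1.7]
-0.004 [1.6 0.5 3.7]
-0.012 [-0.4  6.8 16.2]
[ 0.36923842 -0.32960737  0.05360541]
press 0.072 11.248218534089528
cover 15673 [-2.60737684  0.13667939] 45.2833
```

View pics/w5.png

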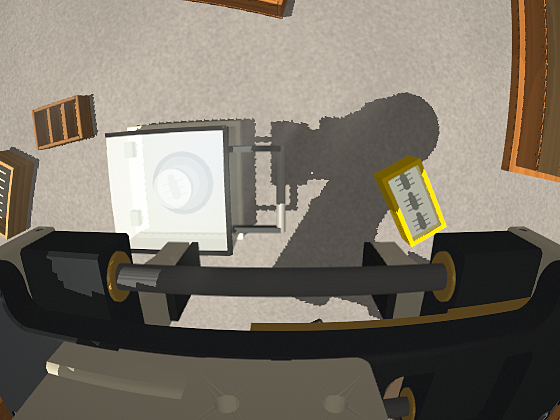

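The cover is closed over the capsule at (180,185), and pressing the bar met a hard stop. Now I check the trays from close by and take the short box.

```bash
cat >> h.py <<'E'
def tray(xy,tag):
    pos=np.array(robot.read_position());R=np.array(robot.read_tcp_rot())
    p,d,W=wlook(tag)
    m=(p.min(2)>150)&(p.max(2).astype(int)-p.min(2)<45)&(np.hypot(W[...,0]-xy[0],W[...,1]-xy[1])<.11)&(W[...,2]<.02)
    m=cv2.morphologyEx(m.astype(np.uint8),cv2.MORPH_OPEN,np.ones((3,3)))
    n,l,s,_=cv2.connectedComponentsWithStats(m);v,u=np.nonzero(l==1+s[1:,4].argmax())
    r=rect(wcast(np.stack([u,v],1),.004,pos,R)[:,:2]);print(tag,r);return r
E
python3 - <<'E'
from h import *
robot.goto([.50,.095,.27],ori(262));tray((.565,.0945),'t1')
robot.goto([.42,.29,.27],ori(277));tray((.4656,.3118),'t2')
S=np.array([.566,-.112])
robot.goto([*S,.14],ori(262.6));robot.servo_line([*S,.054],speed=.08)
print(np.round(robot.read_force(),1))
robot.move_gripper(0.);print('w',robot.read_grip_width()*88,np.round(robot.read_force(),1))
robot.servo_line([*S,.075],speed=.06);robot.servo_line([*S,.15],speed=.15);print('w',robot.read_grip_width()*88,robot.read_t())
cv2.imwrite('pics/t12.png',np.hstack([cv2.resize(cv2.imread(f'pics/t{i}.png'),(400,300)) for i in(1,2)]))
E
```

```text
t1 (array([0.56960162, 0.09142252]), 212.00799560546875, 208.5963134765625, 25.61355209350586)
t2 (array([0.46783383, 0.31050552]), 169.3290252685547, 79.52069091796875, 7.358280658721924)
[ 0.1  0.3 -0.7]
w 55.95764735787507 [ 0.1 -0.6  1.5]
w 55.600407314778835 52.5083
```

View pics/t12.png

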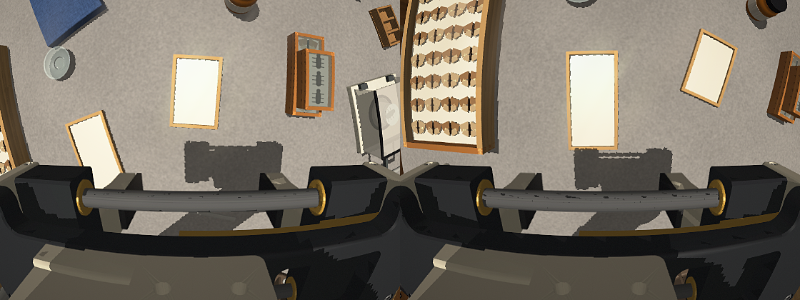

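Both trays are visible: the short one at (196,90) in the left view and the long one at (593,100) in the right view. The short tray's mask leaked onto the table, so I redo it on the saved image and then place the box.

```bash
python3 - <<'E'
from h import *
im=cv2.imread('pics/t1.png');s=np.zeros(im.shape[:2],bool);s[70:185,232:318]=1
m=s&(im.min(2)>215);m=cv2.morphologyEx(m.astype(np.uint8),cv2.MORPH_OPEN,np.ones((3,3)))
n,l,st,_=cv2.connectedComponentsWithStats(m);v,u=np.nonzero(l==1+st[1:,4].argmax())
c,w,h,a=rect(wcast(np.stack([u,v],1),.004,np.array([.50,.095,.27]),ori(262))[:,:2]);print(c,w,h,a)
T=(np.array([.565,.0945])+c)/2; assert np.hypot(*(c-[.565,.0945]))<.005
A=a if abs(a+11.8)<2 else -11.8
robot.goto([*T,.15],ori(A+270));robot.servo_line([*T,.04],speed=.12);robot.servo_line([*T,.024],speed=.05);robot.dwell(.2)
F0=robot.read_force()[2];z=lower(T,.024,.0155,F0)
robot.move_gripper(1.);robot.servo_line([*T,.13],speed=.15)
# look at box in tray, then at long box
robot.goto([T[0]-.06,T[1],.27],ori(A+270));p,d,W=wlook('w6');z=W[...,2]
m=(d>0)&(np.hypot(W[...,0]-T[0],W[...,1]-T[1])<.07)&(z>.035)&(z<.05);print('short placed',rect(W[m][:,:2]),np.median(z[m]),np.polyfit(W[m][:,0],z[m],1)[0],'T',T,A)
robot.goto([.52,-.11,.23],ori(261));p,d,W=wlook('w7');z=W[...,2]
m=(d>0)&(np.hypot(W[...,0]-.575,W[...,1]+.111)<.1)&(z>.03)&(z<.05)&(W[...,1]>-.17);print('long',rect(W[m][:,:2]),np.median(z[m]),robot.read_t())
cv2.imwrite('pics/w67.png',np.hstack([cv2.resize(cv2.imread(f'pics/w{i}.png'),(400,300)) for i in(6,7)]))
E
```

```text
[0.56725256 0.09412506] 119.02926635742188 75.18603515625 -11.936378479003906
contact z 0.018 df 2.66
short placed (array([0.56747754, 0.09388937]), 99.60503387451172, 56.5690803527832, -11.976478576660156) 0.04206632768597443 0.0003593308264311071 T [0.56612628 0.09431253] -11.936378479003906
long (array([ 0.57730505, -0.11217812]), 150.81114196777344, 60.531089782714844, -9.367424011230469) 0.040088578944070974 59.8333
```

View pics/w67.png

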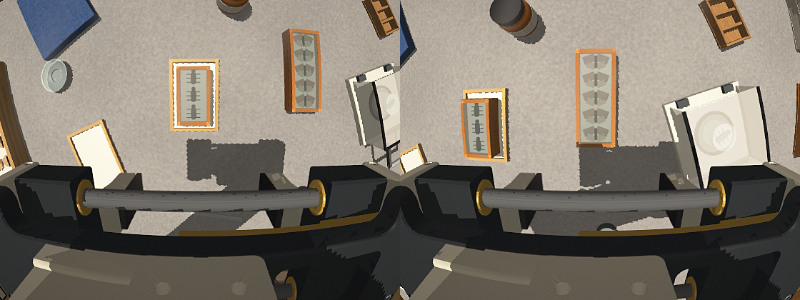

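The short box lies flat and centred in its tray, and the long box at (596,98) in the right view is free. I take it now.

```bash
python3 - <<'E'
from h import *
L=np.array([.5765,-.1117]);T=np.array([.4667,.3112]);A=7.3
robot.goto([*L,.12],ori(260.65));robot.servo_line([*L,.0145],speed=.08);print(np.round(robot.read_force(),1))
robot.move_gripper(0.);print('w',robot.read_grip_width()*88)
robot.servo_line([*L,.03],speed=.05);robot.servo_line([*L,.15],speed=.15);print('w',robot.read_grip_width()*88)
robot.goto([*T,.15],ori(A+270));robot.servo_line([*T,.04],speed=.1);robot.servo_line([*T,.024],speed=.05);robot.dwell(.2)
F0=robot.read_force()[2];z=lower(T,.024,.0155,F0)
robot.move_gripper(1.);robot.servo_line([*T,.13],speed=.15)
robot.goto([T[0]-.07,T[1],.27],ori(A+270));p,d,W=wlook('w8');z=W[...,2]
m=(d>0)&(np.hypot(W[...,0]-T[0],W[...,1]-T[1])<.095)&(z>.035)&(z<.055);print('long placed',rect(W[m][:,:2]),np.median(z[m]),np.polyfit(W[m][:,0],z[m],1)[0])
p,d=robot.grab_frame('top');W=cloud(d,robot.camera_info('top'));z=W[...,2];AA=W[...,:2]-SC;U=AA@EX;V=AA@np.array([-EX[1],EX[0]])
m=(d>0)&(abs(U)<.055)&(abs(V)<.055)&(z>.05);print('cover slope',np.polyfit(U[m],z[m],1))
m=(d>0)&(U<-.118)&(U>-.128)&(abs(V)<.035)&(z>.05);print('bar top',np.median(z[m]),robot.read_t())
cv2.imwrite('pics/top9.png',p[...,::-1])
E
```

```text
[-0.7 -0.1  0.5]
w 59.931065741417086
w 60.28985841448046
contact z 0.018 df 7.41
long placed (array([0.46755951, 0.31027377]), 149.62989807128906, 60.54484558105469, 7.0724992752075195) 0.04410258218361429 0.0005040232184616441
cover slope [-2.87851579e-05  8.40641256e-02]
bar top 0.07278541368880842 71.2417
```

View pics/top9.png

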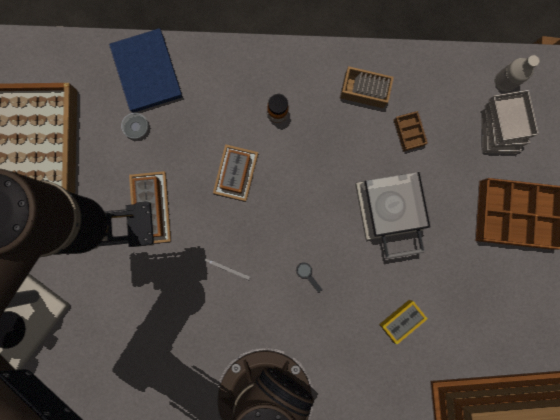

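The cover is closed flat over the capsule. Both boxes are in their trays, and the jar at (278,108) and the yellow box haven't moved. I hand the job in.

```bash
python3 -c "
from rig import robot
robot.job_done();print(robot.read_t())"
```

```text
the job is handed in; nothing more can be done
the job is handed in; nothing more can be done
```

The job is done and handed in at about 71 s of the 141 s allowed. I swung the cover open to about 1.6 rad, set the capsule inside the ring and closed the cover down to its stop. The short box and then the long box went into their trays, each lowered until it touched before I let go. The gripper finished open and clear of everything.

**Last checks**
- **Cover:** its top is level (slope about 0) and the handle bar's top is at 72.8 mm, against 73 mm when closed.
- **Capsule:** centred within about 1–2 mm of the ring's centre, measured before the cover was closed. It is still visible inside the ring under the cover.
- **Boxes:** both lie flat, with their tops at 42 and 44 mm as expected. Each is within about 1 mm and 0.3° of its tray.
- **Bystanders:** in the last top view, the jar and the yellow look-alike appear where they started.

**Disagreements and failed measurements**
- **Cameras:** the top and wrist cameras differed by 2–3 mm throughout, so I used averages.
- **Colour and depth masks:** several first tries picked up neighbouring surfaces; I redid the ones I needed.
- **Forces:** I read 16 N at the cover's stop and 7 N when the long box touched down; these are readings between moves, not continuous peaks.

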